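# Put the tap spares back under the sink and hasp the tin

## Robot

A 6-joint arm with a two-finger parallel gripper is mounted at the origin on the work surface. World frame = base frame: x ahead of the robot, y to its left, z up, the work surface at z = 0. Lengths are in mm, angles in rad, forces in N, time in s.
With the tool pointing down it reaches from about 350 to 975 mm from the base axis. Payload 7.1 kg.
Tool frame: the origin (TCP) lies on the front face of the gripper's body, between the roots of the fingers; the fingertips stand 80 mm ahead of it and the grasp point (between the pads) lies 61 mm ahead of it (env.tips_ahead is the distance from the TCP to the fingertips, in mm); z points along the fingers, y is the line along which they close (so a half turn about z gives the same grasp; the last joint's range is limited). The gripper opens to 88 mm and grips with 3 to 60 N. Pads are 20 mm wide; open, the fingers measure 115 mm over their backs; the gripper's body (75 mm by 178 mm) begins 61 mm behind the grasp point.
Start: joints at [-1.288, 0.423, 1.63, -0, 1.089, -0.019], TCP at [185.793, -596.73, 302.675] pointing down, gripper open.
Joint ranges: [-3, 3], [-0.9, 2.11], [0.09, 2.58], [-1.31, 4.45], [0.11, 2.69], [-2.54, 2.54]. Speed limits (rad/s): [2.39, 2.39, 3.01, 3.14, 3.14, 3.14].

## Interface

Orientations are given as a unit quaternion [x, y, z, w].
In Python, from station import env, set_gripper, viewer, workorder gives the robot as it stands. Calls block until the motion is done:
- env.reach(position, orientation): joint-space move of the TCP to a pose.
- env.move_l(position, rot=None, rate=150, f_stop=None): straight line of the TCP; rot=None keeps the orientation; rate is the mean speed in mm/s. With f_stop (N) it stops when the force on the tool has changed by that much, and returns True; else False.
- env.move_joints(angles): joint-space move.
- set_gripper(opening): finger opening in mm; the grip force is fixed at half the most; returns when the fingers have stopped.
- env.hold(seconds).
- env.ik(position, orientation): joint angles nearest the present ones, or None.
- env.read_state(): the state.
- viewer.camera(name): name is "scene" or "top" or "wrist"; returns the picture (480x640x3 uint8, blue, green, red); there is no depth.
- viewer.camera_params(name): a dict with "fx", "fy", "cx", "cy" (pixels), "pose" (4x4, takes a point from camera to world coordinates); the wrist camera has in their place "tool_from_camera" (4x4, takes a point from camera to tool coordinates, whose origin is the TCP and whose axes are the flange's). Camera axes: x right, y up, looking along -z (the intrinsics and any distortion apply to the point x, -y, -z); pixel columns grow to the right and rows downward; lengths in mm; the calibration is good to about 2 mm. A picture is of the moment at which its call begins: read the wrist's pose just before it. camera_params takes no time and is no camera call.
A pose or a line that the arm cannot do raises env.IKError and nothing moves.
- workorder.sign_off(): hands the job in; it is judged then, once.
The state is a dict: "time_s": time; "qpos": joint angles; "dq": joint speeds; "tau": joint torques, N m; "tool_pos": TCP position; "orientation": TCP orientation; "force": force on the tool from outside, world axes, zero at the start; "wrist_torque": the same for the moment, N m; "width": finger opening in mm; "grip_force": force on a finger pad.
Only numpy, scipy, OpenCV 4.12 (cv2) and the standard library are available. Lean on these libraries where they do the work, as an engineer would, in place of code of your own. Each camera call takes 0.05 s, during which the arm holds its last target. There are 200 camera calls.

## Task

The tap is mended, so put the cupboard back in order. Swing the hasp off the washer tin's catch, open its lid, lay every loose brass tap spindle inside, shut the lid fully and swing the hasp all the way down over the catch again. Stand every pipe-cement can that has tipped over on the shelf back on its base there, cap up, in the row with the ones still standing, and leave everything else where it is.

Things in the scene. Friction and masses are not known exactly. Their poses are not given: they have to be found in the camera images.
- tin: white metal washer tin, fixed, 130 mm (x) by 200 mm (y), 55 mm tall with 4 mm walls and floor, shut by a hinged lid. Origin: centre of its underside; x points away from the front side, which faces the robot; y to the left seen from the front; z up
- lid (a joint): angle of the tin's lid, a 6 mm plate hinged along the tin's far rim: 0 shut, grows as the front edge goes up, 1.57 standing upright, 1.9 at most. A stiff hinge: it stays where it is left (about 2 N to move it at the pull)
- lid_pull (a point): centre of the lid's pull: a steel cross bar 30 mm long (along the tin's y) and 10 mm thick, 22 mm out from the lid's front edge, 52 mm left of the middle
- lid_hinge (a point): point on the lid's hinge line in the same upright plane as the pull; the pull moves in a circle of 152 mm radius about it
- hasp (a joint): angle of the steel hasp hinged on the tin's front rim: 0 lies down over the catch (a 12 mm high staple on the lid that comes up through the hasp's slot), grows as it swings up and over towards the front side, clear of the lid from 1.6 on, 2.4 at most. A stiff hinge: it stays where it is left
- hasp_pull (a point): centre of the hasp's pull at its free end: a steel cross bar 30 mm long (along the tin's y), 10 mm thick, 20 mm above the lid's top when the hasp is down, 50 mm right of the middle
- hasp_hinge (a point): middle of the hasp's hinge pin, which runs along the tin's y; the pull is 58 mm along and 14 mm above it when the hasp is down
- shelf: white plastic fold-down shelf, fixed, 165 mm (x) by 480 mm (y), top 62 mm above the liner, 13 mm high lip all round its edge (5 mm thick): the lane where the cans stand in a row along y. Closed below on its front and back. Origin: centre of its underside at the liner; x points away from the robot, y along the lane, z up
- can1: can of pipe cement: round metal can with paper label, 50 mm in diameter, body 75 mm tall with a 26 mm wide black cap on top, 85 mm over all. Origin: centre of its base; its own z axis runs from base to cap. Starts tipped over in the lane; may be absent
- can2: can of pipe cement: round metal can with paper label, 50 mm in diameter, body 75 mm tall with a 26 mm wide black cap on top, 85 mm over all. Origin: centre of its base; its own z axis runs from base to cap. Starts tipped over in the lane; may be absent
- can3: can of pipe cement: round metal can with paper label, 50 mm in diameter, body 75 mm tall with a 26 mm wide black cap on top, 85 mm over all. Origin: centre of its base; its own z axis runs from base to cap. Starts standing in the lane near an end
- can4: can of pipe cement: round metal can with paper label, 50 mm in diameter, body 75 mm tall with a 26 mm wide black cap on top, 85 mm over all. Origin: centre of its base; its own z axis runs from base to cap. Starts standing in the lane near an end
- spindle1: brass tap spindle, 50 mm long (its own x axis), a hex collar 24 mm wide (y) and 22.5 mm high (z) in the middle, round stubs 16 mm thick either side. Starts lying on the liner. Origin: under the collar's centre, 11 mm below the spindle's axis; may be absent
- spindle2: brass tap spindle, 50 mm long (its own x axis), a hex collar 24 mm wide (y) and 22.5 mm high (z) in the middle, round stubs 16 mm thick either side. Starts lying on the liner. Origin: under the collar's centre, 11 mm below the spindle's axis; may be absent
- spindle3: brass tap spindle, 50 mm long (its own x axis), a hex collar 24 mm wide (y) and 22.5 mm high (z) in the middle, round stubs 16 mm thick either side. Starts lying on the liner. Origin: under the collar's centre, 11 mm below the spindle's axis; may be absent
- spanner: steel adjustable spanner, 200 mm long, 8 mm thick, lying flat. Origin at its underside. To be left alone
- pipe_brush: green pipe brush on a wire handle, about 300 mm long, 32 mm thick, lying. Origin at its underside. To be left alone
- plunger: grey pressure plunger standing on its 120 mm rubber cup, 230 mm tall. Origin at its underside. To be left alone
- tape_roll: roll of white thread tape, 54 mm across, 15 mm high, lying flat. Origin at its underside. To be left alone
- torch: black and grey torch, 145 mm long, lying. Origin at its underside. To be left alone
- cleaner: white bottle of cleaner, 70 mm across, 190 mm tall, standing. Origin at its underside. To be left alone
- pad_box: small cardboard box 90 x 60 x 50 mm. Origin at its underside. To be left alone

How it is judged (in metres and radians):
On the way, in this order (a step that is already met when the one before it is completed fails the run):
1. the hasp is swung off the catch, clear of the shut lid (value of joint hasp above 1.5 rad and value of joint lid below 0.1 rad), for 0.2 s.
2. the lid is opened (value of joint lid above 1 rad), for 0.2 s.
3. every brass spindle is in the tin (x of spindle1 in the frame of tin between -0.065 and 0.065 m and y of spindle1 in the frame of tin between -0.1 and 0.1 m and z of spindle1 in the frame of tin between -0.01 and 0.05 m and x of spindle2 in the frame of tin between -0.065 and 0.065 m and y of spindle2 in the frame of tin between -0.1 and 0.1 m and z of spindle2 in the frame of tin between -0.01 and 0.05 m and x of spindle3 in the frame of tin between -0.065 and 0.065 m and y of spindle3 in the frame of tin between -0.1 and 0.1 m and z of spindle3 in the frame of tin between -0.01 and 0.05 m), for 0.2 s.
4. the lid is shut with the spindles inside (all of step 3 and value of joint lid below 0.06 rad), for 0.2 s.
5. the hasp is swung down over the catch (value of joint hasp below 0.12 rad and value of joint lid below 0.06 rad), for 0.2 s.
At the end, for the whole second after the job is handed in: Hasp down over the catch (below 0.12 rad), lid shut (below 0.06 rad), every spindle inside the tin; every can, those that had tipped and those that stood, stands still on its base on the shelf inside the lips, cap up within 0.12 rad (all of step 3 and all of step 5 and angle between each of can1, can2, can3, can4's own z axis and vertical below 0.12 rad and x of can1 in the frame of shelf between -0.07 and 0.07 m and y of can1 in the frame of shelf between -0.23 and 0.23 m and z of can1 in the frame of shelf between 0.052 and 0.072 m and linear speed of each of can1, can2, can3, can4 below 0.03 m/s and x of can2 in the frame of shelf between -0.07 and 0.07 m and y of can2 in the frame of shelf between -0.23 and 0.23 m and z of can2 in the frame of shelf between 0.052 and 0.072 m and x of can3 in the frame of shelf between -0.07 and 0.07 m and y of can3 in the frame of shelf between -0.23 and 0.23 m and z of can3 in the frame of shelf between 0.052 and 0.072 m and x of can4 in the frame of shelf between -0.07 and 0.07 m and y of can4 in the frame of shelf between -0.23 and 0.23 m and z of can4 in the frame of shelf between 0.052 and 0.072 m); the robot touches nothing.
It fails at once if the lid is lifted, or left open, while the hasp is over it (value of joint lid above 0.2 rad and value of joint hasp below 0.8 rad).
It fails at once if a bystander is knocked more than 6 cm away or the plunger or cleaner bottle is tipped over (distance of any of spanner, pipe_brush, plunger, tape_roll, torch, cleaner, pad_box from where it was at the start of the episode above 0.06 m or angle between any of plunger, cleaner's own z axis and vertical above 0.5 rad).
Of can1, can2 only 1 to 2 are there at a start; the rules pass over those that are not, and their reading is None.
Of spindle1, spindle2, spindle3 only 2 to 3 are there at a start; the rules pass over those that are not, and their reading is None.
At some moment in a run one of can1, can2, spindle1, spindle2, spindle3 may be knocked a few centimetres aside while the robot is not near it.
Once in a run the grip may slacken for a moment while it holds something.
It also fails if it takes over 210 s, if anything falls off the work surface, if the arm or the gripper's body presses on something with over 40 N, if the wrist force passes 120 N, or if a joint passes its speed limit or range.

## Working session

There is one attempt and no reset: what is moved stays moved. The work goes in short steps, each a Python script; the robot and the scene stay as the last script left them, time stands still between calls to the robot, and variables do not carry over. Pictures are saved under pics/ and viewed, at most 14 in all, crops included, and the job is handed in when it is done.

```bash
ls; mkdir -p pics
python3 - <<'E'
from station import env, set_gripper, viewer, workorder
import cv2, json
for n in("top","scene"):
    cv2.imwrite(f"pics/{n}0.png",viewer.camera(n)); p=viewer.camera_params(n); print(n,p)
print(viewer.camera_params("wrist")); print(env.read_state())
E
```

```text
pics
top {'fx': 538.3653585429245, 'fy': 538.3653585429245, 'cx': 317.9815690402476, 'cy': 241.51631025827524, 'pose': array([[-2.96472970e-02,  9.94813776e-01, -9.72963986e-02,
         4.14228544e+02],
       [-9.99541966e-01, -3.00974843e-02, -3.16223960e-03,
        -2.33068895e+01],
       [-6.07421635e-03,  9.71580816e-02,  9.95250426e-01,
         1.59497919e+03],
       [ 0.00000000e+00,  0.00000000e+00,  0.00000000e+00,
         1.00000000e+00]])}
scene {'fx': 579.0804469512542, 'fy': 579.0804469512542, 'cx': 310.79243430770504, 'cy': 240.14482104679897, 'pose': array([[-2.01879909e-01, -7.79488984e-01,  5.92993613e-01,
         1.44819841e+03],
       [ 9.79400161e-01, -1.57917107e-01,  1.25847174e-01,
         1.59297008e+02],
       [-4.45265020e-03,  6.06184057e-01,  7.95311928e-01,
         1.24390422e+03],
       [ 0.00000000e+00,  0.00000000e+00,  0.00000000e+00,
         1.00000000e+00]])}
{'fx': 357.78335317460443, 'fy': 357.78335317460443, 'cx': 320.4170568273136, 'cy': 243.64884445634624, 'tool_from_camera': array([[ 1.54735916e-05,  9.55086754e-01,  2.96326327e-0
[... 299 characters left out ...]
1, 'qpos': array([-1.28800371e+00,  4.23745838e-01,  1.63056606e+00, -6.81572350e-06,
        1.08861511e+00, -1.90117774e-02]), 'dq': array([-1.70891863e-03, -2.36849933e-03, -5.88854886e-05, -1.91458907e-03,
        1.37237606e-03, -2.20804879e-04]), 'tau': array([-5.30783309e-04, -5.45613313e+01, -2.74323982e+01,  6.45315601e-02,
        1.88084983e-02, -1.50794773e-05]), 'tool_pos': array([ 185.68898326, -596.38664145,  302.0096386 ]), 'orientation': array([ 9.88635395e-01,  1.50331670e-01, -9.07310348e-05, -6.60982823e-04]), 'force': array([0.39345161, 0.40910648, 0.32958617]), 'wrist_torque': array([-0.00798717,  0.0018522 , -0.00307022]), 'grip_force': 0.0, 'width': 87.55959183827146}
```

View pics/top0.png

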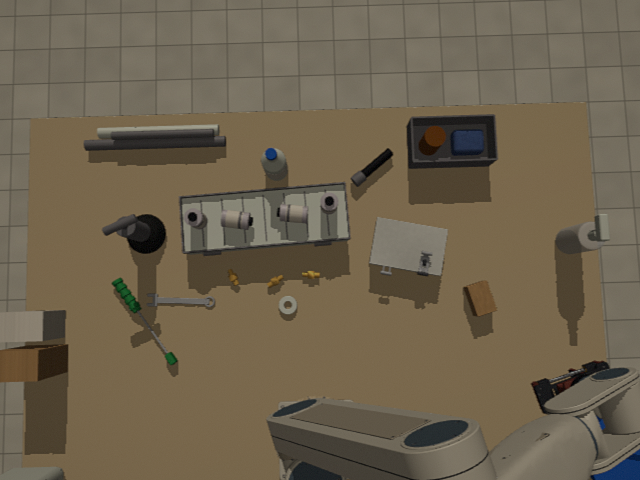

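View pics/scene0.png

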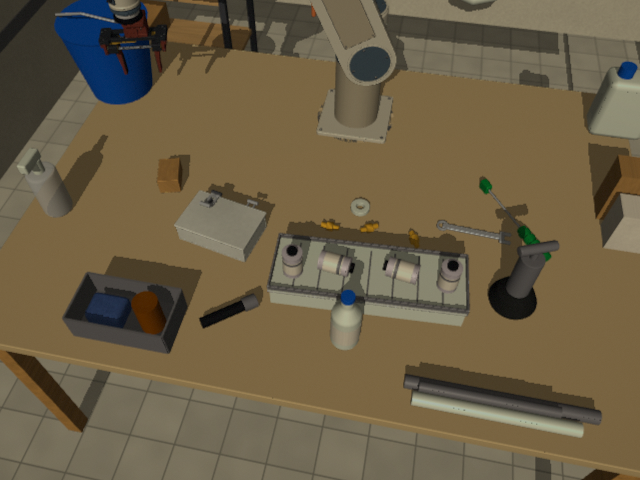

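The top view shows the tin with its lid shut at about (408,247) and three spindles at (234,278), (275,281) and (311,274). Two tipped cans lie at (237,219) with the cap right and (293,213) with the cap left, between two standing cans at (195,217) and (329,203). I'll move the wrist camera in closer.

```bash
cat > h.py <<'E'
from station import env, set_gripper, viewer, workorder
import numpy as np, cv2
from scipy.spatial.transform import Rotation as R
def down(yaw):  # tool down, tool x at world angle yaw; fingers close along yaw-90deg
    return (R.from_euler('z',yaw)*R.from_quat([1,0,0,0])).as_quat()
def cam(name,st=None):
    p=viewer.camera_params(name)
    K=(p['fx'],p['fy'],p['cx'],p['cy'])
    if name!='wrist': return K,p['pose']
    T=np.eye(4);T[:3,:3]=R.from_quat(st['orientation']).as_matrix();T[:3,3]=st['tool_pos']
    return K,T@p['tool_from_camera']
def ray(c,uv):
    (fx,fy,cx,cy),T=c
    d=np.array([(uv[0]-cx)/fx,-(uv[1]-cy)/fy,-1.]);return T[:3,3],T[:3,:3]@d
def on_plane(c,uv,z):
    o,d=ray(c,uv);return o+d*(z-o[2])/d[2]
def proj(c,P):
    (fx,fy,cx,cy),T=c;q=T[:3,:3].T@(np.asarray(P,float)-T[:3,3]);return np.array([cx+fx*q[0]/-q[2],cy+fy*q[1]/q[2]])
def shot(name,fn):
    st=env.read_state();im=viewer.camera(name);c=cam(name,st)
    np.save(f'pics/{fn}.npy',np.array([*c[0],*c[1].ravel()]));cv2.imwrite(f'pics/{fn}.png',im);return im,c
def load(fn):
    a=np.load(f'pics/{fn}.npy');return cv2.imread(f'pics/{fn}.png'),(tuple(a[:4]),a[4:].reshape(4,4))
def spindles(im,c,z=11,amin=60):
    h=cv2.cvtColor(im,cv2.COLOR_BGR2HSV)
    m=cv2.inRange(h,(15,170,90),(32,255,255))
    m=cv2.morphologyEx(m,cv2.MORPH_CLOSE,np.ones((5,5)))
    out=[]
    for k in cv2.findContours(m,0,2)[0]:
        a=cv2.contourArea(k)
        if a<amin: continue
        P=np.array([on_plane(c,q[0],z)[:2] for q in k]).astype(np.float32)
        (x,y),(w,hh),ang=cv2.minAreaRect(P)
        if w<hh: ang+=90
        out.append((round(float(x)),round(float(y)),round(float(max(w,hh))),round(float(min(w,hh))),round(float(ang))))
    return out
E
python3 - <<'E'
from h import *
c=cam('top')
for n,uv,z in [('tin',(408,247),61),('haspp',(424,262),81),('lidp',(387,270),58),('s',(234,278),11),('s',(275,281),11),('s',(311,274),11),('A',(237,219),87),('B',(293,213),87),('c',(195,217),147),('c',(329,203),147),('tape',(288,305),15),('shelf',(265,217),62),('clean',(272,155),190)]:
    print(n,on_plane(c,uv,z).round())
print(env.read_state()['time_s'])
env.reach([520,-230,300],down(0)); im,c=shot('wrist','w_tin')
env.reach([520,90,330],down(0)); im,c=shot('wrist','w_shelf'); print(spindles(im,c))
print(env.read_state()['time_s'])
E
```

```text
tin [ 541. -275.   61.]
haspp [ 495. -315.   81.]
lidp [ 477. -213.   58.]
s [469. 232.  11.]
s [456. 111.  11.]
s [474.   5.  11.]
A [633. 209.  87.]
B [645.  50.  87.]
c [633. 313. 147.]
c [660. -52. 147.]
tape [385.  75.  15.]
shelf [640. 132.  62.]
clean [787.  97. 190.]
0.1
[(145, -126, 508, 47, 90), (261, -188, 125, 37, 19), (261, 365, 124, 37, 163), (457, 108, 51, 25, 118), (472, 2, 52, 24, 85), (471, 232, 51, 27, 20)]
3.225
```

View pics/w_tin.png

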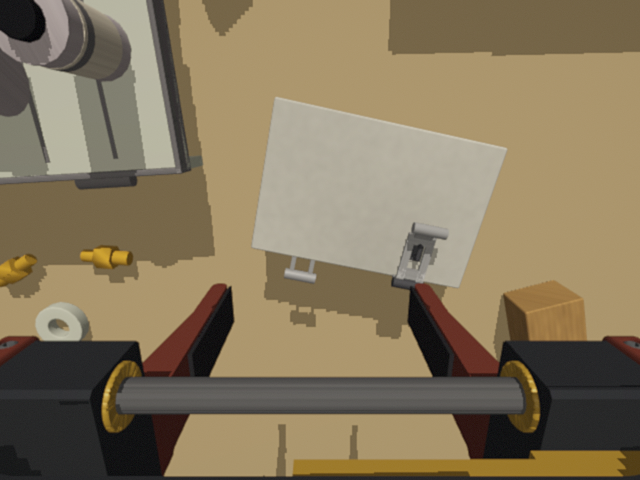

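View pics/w_shelf.png

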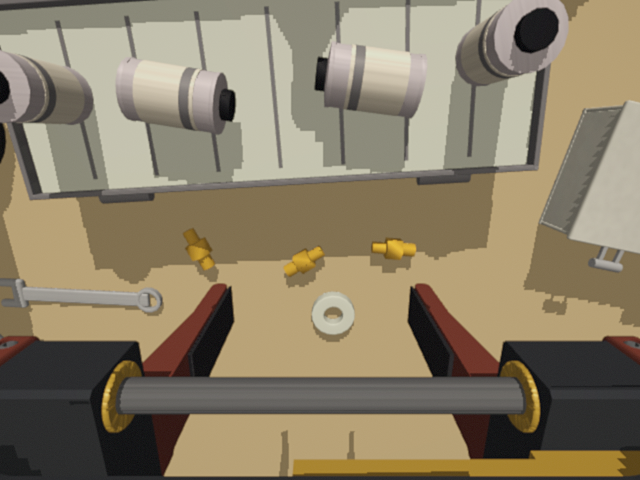

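The tin shot shows lid corners at (277,98), (506,149), (459,287) and (252,247). The lid pull bar is at (300,276) and the hasp pull bar at (430,231), with its hinge at (403,282). The shelf shot shows the three spindles and the two tipped cans, at (175,97) with the cap right and (370,80) with the cap left.

Run:
```python
from h import *
im,c=load('w_tin')
px=[(277,98),(506,149),(459,287),(252,247)]
for z in(55,58,61,64):
    P=np.array([on_plane(c,p,z)[:2] for p in px]);
    print(z,[round(float(np.linalg.norm(P[i]-P[(i+1)%4])),1) for i in range(4)],P.mean(0).round(1),
     'yaw',[round(float(np.degrees(np.arctan2(*(d[::-1])))),1) for d in (P[0]-P[1],P[3]-P[2],P[0]-P[3],P[1]-P[2])])
P=np.array([on_plane(c,p,61)[:2] for p in px]);C=P.mean(0)
d=(P[0]-P[1])+(P[3]-P[2]);yaw=np.arctan2(d[1],d[0])-np.pi/2
ex=np.array([np.cos(yaw),np.sin(yaw)]);ey=np.array([-ex[1],ex[0]])
def loc(uv,z): 
    q=on_plane(c,uv,z)[:2]-C; return (q@ex).round(1),(q@ey).round(1)
print('lidpull',loc((300,276),58),loc((300,276),63),'hasppull',loc((430,231),81),'hinge',loc((403,282),66))
im,c=load('w_shelf')
print('yaw',yaw)
# cans: body ends, mid-silhouette
for n,a,b in [('A',(125,90),(228,105)),('B',(322,74),(418,83))]:
    print(n,on_plane(c,a,87).round(),on_plane(c,b,87).round())
for n,q in [('L',(0,88)),('R',(537,32))]: print(n,on_plane(c,q,147).round())
for q in [(33,196),(536,168),(548,70)]: print(on_plane(c,q,75).round())
t,ct=load('w_tin'); print('spindles from tin',spindles(t,ct))
```

```text
55 [206.0, 135.8, 208.4, 136.5] [ 543.1 -282.1] yaw [78.2, 78.4, -12.3, -11.3]
58 [204.1, 134.6, 206.5, 135.2] [ 543.6 -281.6] yaw [78.2, 78.4, -12.3, -11.3]
61 [202.2, 133.3, 204.6, 134.0] [ 544.1 -281.1] yaw [78.2, 78.4, -12.3, -11.3]
64 [200.3, 132.1, 202.7, 132.7] [ 544.7 -280.7] yaw [78.2, 78.4, -12.3, -11.3]
lidpull (np.float64(-88.1), np.float64(52.3)) (np.float64(-86.0), np.float64(52.4)) hasppull (np.float64(-13.8), np.float64(-50.6)) hinge (np.float64(-70.8), np.float64(-45.5))
yaw -0.2047096434293354
A [637. 252.  87.] [626. 166.  87.]
B [650.  86.  87.] [643.   6.  87.]
L [632. 307. 147.]
R [666. -55. 147.]
[546. 361.  75.]
[ 571. -112.   75.]
[ 654. -108.   75.]
spindles from tin [(179, -420, 450, 43, 90), (287, -490, 115, 27, 22), (287, 24, 115, 33, 158), (458, 108, 56, 24, 115), (472, 5, 55, 26, 90)]
```

```bash
cat >> h.py <<'E'
TIN=np.array([544.1,-281.1,0.]);TY=-0.2047
def tinw(x,y,z): return TIN+R.from_euler('z',TY).apply([x,y,z])
HH=np.array([-72.,-50.5,67.]);LH=np.array([65.,52.3,58.])
def hasp(th): a=th+np.arctan2(14,58);r=np.hypot(58,14);return tinw(HH[0]+r*np.cos(a),HH[1],HH[2]+r*np.sin(a))
def lid(th): return tinw(LH[0]-152*np.cos(th),LH[1],LH[2]+152*np.sin(th))
def tool(yaw,pitch=0): # pitch tips tool z from down towards its own +x heading
    return (R.from_euler('z',yaw)*R.from_euler('y',-pitch)*R.from_quat([1,0,0,0])).as_quat()
def tcp(P,q,ahead=61): return np.asarray(P)-R.from_quat(q).apply([0,0,ahead])
E
python3 - <<'E'
from h import *
def t(n,P,q,ah): 
    s=env.ik(tcp(P,q,ah),q); print(n,None if s is None else s.round(2))
for th in(0,.8,1.6,2.3): t(f'hasp{th}',hasp(th),tool(TY),72)
for th in(0,1,1.8): t(f'lid{th}',lid(th),tool(TY),70)
for y in (50,0,-50): t('drop',tinw(-20,y,20),tool(TY),61); t('dropflip',tinw(-20,y,20),tool(TY+np.pi),61)
A=[632,214,87];B=[646,50,87]
for yw in(-97,-100,-104,-108,-110): t(f'A{yw}',A,tool(np.radians(yw)),61)
for yw in(80,85,95): t(f'B{yw}',B,tool(np.radians(yw)),61)
for n,P in(('A',[650,214,122]),('B',[660,50,122])):
  for pt in(70,80,90):
    for yw in(0,20): t(f'{n} up p{pt} y{yw}',P,tool(np.radians(yw),np.radians(pt)),61)
E
```

```text
hasp0 [-0.58  0.6   1.74 -0.    0.8   1.19]
hasp0.8 [-0.6   0.52  1.78 -0.    0.84  1.18]
hasp1.6 [-0.63  0.46  1.88 -0.    0.81  1.14]
hasp2.3 [-0.66  0.46  1.95 -0.    0.73  1.12]
lid0 [-0.45  0.54  1.97 -0.    0.63  1.33]
lid1 [-0.42  0.42  1.76 -0.    0.96  1.36]
lid1.8 [-0.38  0.56  1.47 -0.    1.11  1.39]
drop [-0.42  0.69  1.82 -0.    0.63  1.35]
dropflip [-0.42  0.69  1.82 -0.    0.63 -1.79]
drop [-0.51  0.7   1.79 -0.    0.65  1.27]
dropflip [-0.51  0.7   1.79 -0.    0.65 -1.87]
drop [-0.58  0.71  1.76 -0.    0.67  1.19]
dropflip [-0.58  0.71  1.76 -0.    0.67 -1.95]
A-97 None
A-100 None
A-104 None
A-108 [ 0.31  0.67  1.61 -0.    0.86 -2.52]
A-110 [ 0.31  0.67  1.61 -0.    0.86 -2.48]
B80 [ 0.06  0.65  1.66 -0.    0.83  0.23]
B85 [ 0.06  0.65  1.66 -0.    0.83  0.15]
B95 [ 0.06  0.65  1.66 -0.    0.83 -0.03]
A up p70 y0 [ 0.49  0.78  2.13  3.69  1.02 -1.7 ]
A up p70 y20 [ 0.27  0.78  2.17  3.05  1.03 -1.55]
A up p80 y0 [ 0.5   0.9   2.12  3.66  1.29 -1.63]
A up p80 y20 [ 0.27  0.9   2.17  3.06  1.33 -1.56]
A up p90 y0 [ 0.51  1.02  2.09  3.65  1.54 -1.59]
A up p90 y20 [ 0.26  1.02  2.14  3.06  1.59 -1.57]
B up p70 y0 [ 0.1   0.78  2.22  3.25  1.08 -1.59]
B up p70 y20 [-0.14  0.78  2.18  2.62  1.07 -1.48]
B up p80 y0 [ 0.1   0.91  2.21  3.24  1.37 -1.57]
B up p80 y20 [-0.15  0.9   2.18  2.63  1.34 -1.54]
B up p90 y0 [ 0.1   1.03  2.18  3.24  1.64 -1.56]
B up p90 y20 [-0.16  1.03  2.15  2.63  1.6  -1.58]
```

```bash
cat >> h.py <<'E'
def arc(f,a,b,ah,n=10,rate=90):
    q=tool(TY)
    for th in np.linspace(a,b,n+1)[1:]: env.move_l(tcp(f(th),q,ah),q,rate=rate)
def grab(f,th,ah,up=70,opening=56):
    q=tool(TY);set_gripper(opening)
    env.reach(tcp(f(th)+[0,0,up],q,ah),q); env.move_l(tcp(f(th),q,ah),f_stop=15); set_gripper(20)
def info(): s=env.read_state();print(round(s['time_s'],1),'w',round(s['width'],1),'F',s['force'].round(1),'gf',round(s['grip_force'],1),s['tool_pos'].round(1))
E
python3 - <<'E'
from h import *
grab(hasp,0,72); info()
if env.read_state()['width']>24:
    arc(hasp,0,2.25,72,14); info()
    set_gripper(50); env.move_l(env.read_state()['tool_pos']+[0,0,90]); info()
    env.reach([500,-230,320],down(0)); shot('wrist','w2')
E
```

```text
6.6 w 29.5 F [4.8 9.  1.5] gf 30.0 [ 521.  -326.1  153.4]
10.3 w 29.5 F [1.1 9.2 0.3] gf 30.0 [ 416.  -304.3  174.8]
11.6 w 49.9 F [ 0.6  0.  -0.8] gf 0.0 [ 416.6 -306.2  264.9]
```

View pics/w2.png

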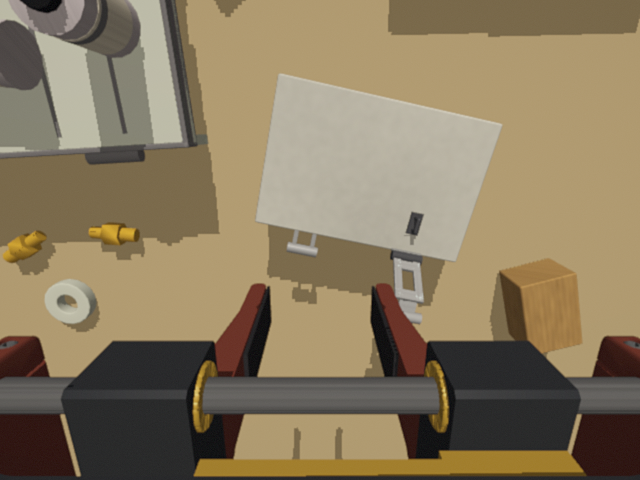

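The hasp is swung out in front, at (408,285), and clear of the lid. Next is the lid, and then another look at the spindles.

Run:
```python
from h import *
grab(lid,0,70); info()
if env.read_state()['width']>24:
    arc(lid,0,1.75,70,14,120); info()
    set_gripper(50); env.move_l(env.read_state()['tool_pos']+[0,0,70]); info()
    env.reach([440,60,300],down(0)); im,c=shot('wrist','w3'); print(spindles(im,c,amin=150))
    shot('top','top3')
    i=cv2.imread('pics/top3.png')[180:310,220:480]; cv2.imwrite('pics/top3c.png',cv2.resize(i,None,fx=3,fy=3))
```

```text
14.2 w 29.3 F [1.8 9.4 4.2] gf 30.0 [ 470.1 -211.1  128.5]
18.6 w 29.6 F [ 0.8  5.3 -0.4] gf 30.0 [ 645.6 -247.6  277.5]
19.7 w 49.9 F [-0.6 -0.9 -0.3] gf 0.0 [ 644.5 -248.7  347.2]
[(101, -37, 532, 43, 90), (207, -89, 109, 24, 10), (207, 206, 109, 24, 170), (457, 108, 51, 23, 121), (472, 2, 50, 23, 90), (472, 233, 50, 27, 24)]
```

View pics/top3c.png

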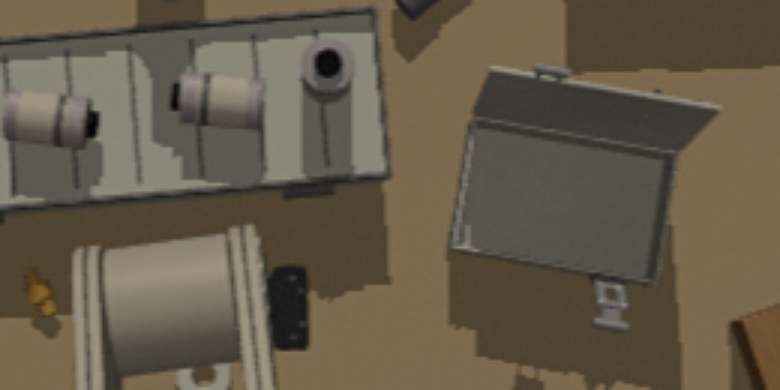

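The lid is open at (600,120) in the crop and the tin is empty. I'll pick the spindles now, re-detecting before each grasp.

```bash
cat > sp.py <<'E'
from h import *
slots=[0,52,-52]
def look():
    env.reach([430,100,300],down(0)); im,c=shot('wrist','wsp')
    return [s for s in spindles(im,c,amin=150) if s[0]>330 and s[2]<75 and s[3]<40 and -80<s[1]<380]
def nearest_yaw(ang):
    return min((ang,ang+180),key=lambda a:abs(a-150))
for k in range(3):
    L=look(); print(L)
    if not L: break
    x,y,w,h_,ang=min(L,key=lambda s:s[1])
    q=tool(np.radians(nearest_yaw(ang%180)))
    set_gripper(50)
    P=np.array([x,y,11.]);
    env.reach(tcp(P+[0,0,80],q,72),q); env.move_l(tcp(P,q,72),rate=120,f_stop=12); set_gripper(5)
    info()
    env.move_l(tcp(P+[0,0,130],q,72),rate=200)
    if not 18<env.read_state()['width']<30: print('missed');info();break
    qd=tool(TY+np.pi); D=tinw(-25,slots[k],18)
    env.reach(tcp(D+[0,0,120],qd,72),qd); info()
    if not 18<env.read_state()['width']<30: print('lost');break
    env.move_l(tcp(D,qd,72),rate=120,f_stop=12); info(); set_gripper(36)
    env.move_l(tcp(D+[0,0,130],qd,72),rate=250)
print(look()); info()
env.reach([470,-230,330],down(0)); shot('wrist','w4')
E
python3 sp.py
```

```text
[(457, 108, 50, 23, 122), (473, 2, 52, 22, 83), (472, 232, 50, 26, 25)]
24.6 w 23.8 F [-0.4  0.3  5.4] gf 30.0 [473.1   2.   83.4]
27.1 w 23.8 F [-0.5  0.6 -0.2] gf 30.0 [ 519.5 -275.6  209.4]
28.2 w 24.0 F [ 0.5 -0.1 -0.4] gf 30.0 [ 520.1 -276.3   90.7]
[(457, 108, 50, 23, 122), (472, 232, 50, 26, 23)]
36.1 w 24.1 F [-0.6  0.   5.4] gf 30.0 [457.2 108.   83.4]
38.2 w 23.8 F [-0.1  0.  -2.3] gf 30.0 [ 529.8 -224.3  209.1]
39.3 w 23.6 F [ 0.8 -0.9 -1.3] gf 30.0 [ 530.6 -225.3   90.7]
[(472, 233, 50, 26, 22)]
48.0 w 24.1 F [ 0.3 -0.5  5.7] gf 30.0 [472.2 233.1  83.4]
50.8 w 24.0 F [-0.7  0.7 -1.4] gf 30.0 [ 509.4 -326.   209.9]
52.0 w 24.2 F [-0.9  0.1 -0.5] gf 30.0 [ 509.5 -327.2   90.7]
[]
56.2 w 36.0 F [-0.1  0.4 -0. ] gf 0.0 [430.1  99.9 299.9]
```

View pics/w4.png

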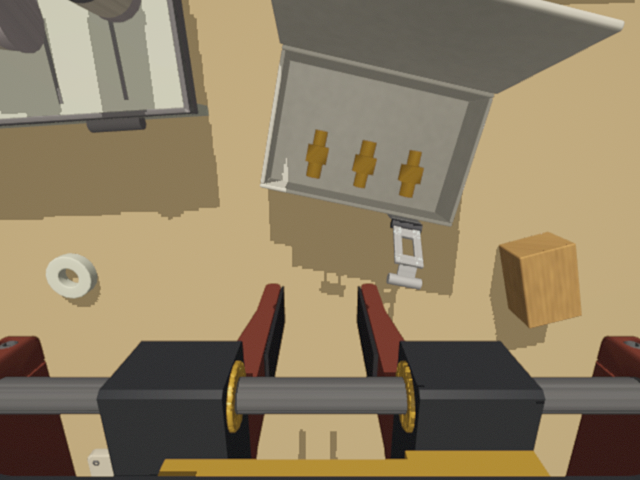

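All three spindles lie in the tin, at (317,153), (365,163) and (411,173). Now I'll shut the lid and swing the hasp down.

Run:
```python
from h import *
grab(lid,1.75,70); info()
assert env.read_state()['width']>24
arc(lid,1.75,-0.02,70,14,120); info()
set_gripper(50); env.move_l(env.read_state()['tool_pos']+[0,0,70])
grab(hasp,2.25,72,up=80); info()
assert env.read_state()['width']>24
arc(hasp,2.25,-0.04,72,14,110); info()
set_gripper(50); env.move_l(env.read_state()['tool_pos']+[0,0,90])
env.reach([470,-230,330],down(0)); shot('wrist','w5')
env.reach([560,130,330],down(0)); shot('wrist','w6'); info()
```

```text
60.0 w 29.2 F [1. 5. 3.] gf 30.0 [ 645.5 -247.6  278.3]
64.3 w 29.7 F [ 2.7 10.6  3.5] gf 30.0 [ 470.1 -211.1  125.4]
67.6 w 29.3 F [ 3.4 11.3  0.7] gf 30.0 [ 416.8 -304.5  175.2]
71.1 w 29.3 F [ 4.  11.3  2.5] gf 30.0 [ 522.  -326.4  151.2]
74.5 w 50.0 F [-0.2 -0.5  0.6] gf 0.0 [560.2 128.8 329.8]
```

View pics/w5.png

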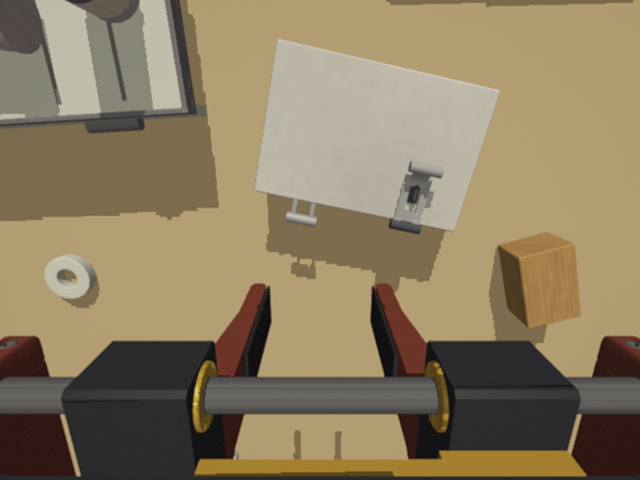

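View pics/w6.png

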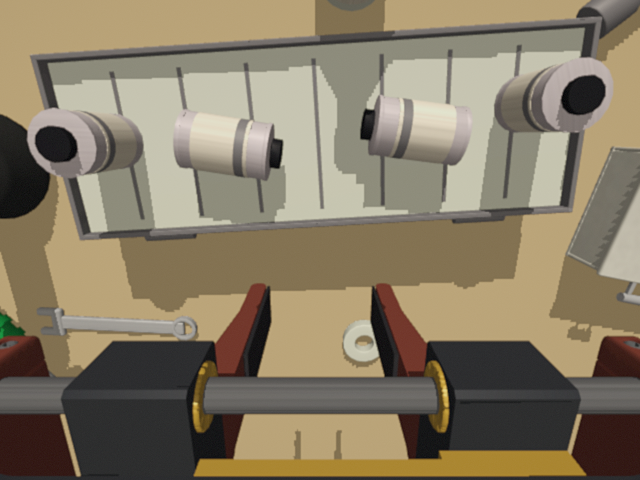

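Lid shut and hasp down over the catch, with the bar at (426,169). The tipped cans haven't moved: A runs from its base at (175,140) to the cap tip at (282,153), B from its base at (468,133) to the cap tip at (362,124). I'll measure both and check the hasp.

Run:
```python
from h import *
im,c=load('w5'); print('hasp',[proj(c,hasp(t)).round(1) for t in(0,.1,.2)])
im,c=load('w6'); print('cam',c[1][:3,3].round())
A=on_plane(c,(281,153),87);Ab=on_plane(c,(176,140),87);print('A tip',A.round(),'base87',Ab.round(),'base100',on_plane(c,(176,140),100).round())
B=on_plane(c,(363,124),87);Bb=on_plane(c,(468,133),87);print('B tip',B.round(),'base',Bb.round(),on_plane(c,(468,133),100).round())
for n,q in(('L',(57,144)),('R',(584,95))): print(n,on_plane(c,q,147).round())
S=np.array([on_plane(c,q,75)[:2] for q in[(35,57),(598,20),(572,210),(82,237)]]);print('shelf',S.round(),S.mean(0).round(),np.degrees(np.arctan2(*(S[3]-S[2])[::-1])).round(1))
```

```text
hasp [array([425.8, 170.3]), array([427.1, 172.8]), array([428.1, 176. ])]
cam [643. 128. 413.]
A tip [626. 162.  87.] base87 [637. 254.  87.] base100 [637. 249. 100.]
B tip [650.  91.  87.] base [642.  -1.  87.] [642.   4. 100.]
L [635. 316. 147.]
R [667. -54. 147.]
shelf [[ 704.  370.]
 [ 732. -102.]
 [ 572. -114.]
 [ 545.  362.]] [638. 129.] 93.2
```

The hasp bar matches the model at angle 0. Starting with can B.

```bash
cat > can.py <<'E'
from h import *
AH=63
def stand(base,cap_deg,yaw_deg,dst,head_deg,along=56,hi=330):
    u=np.array([np.cos(np.radians(cap_deg)),np.sin(np.radians(cap_deg)),0])
    G=np.array([*base,87.])+along*u; q=tool(np.radians(yaw_deg)); q2=tool(np.radians(head_deg),np.pi/2)
    D=np.array([*dst,62+along+1.])
    H=D.copy();H[2]=hi
    for n,p,qq in(('H',H,q2),('D',D,q2)):
        s=env.ik(tcp(p,qq,AH),qq);print(n,None if s is None else s.round(2))
        if s is None: return
    set_gripper(78); env.reach(tcp(G+[0,0,90],q,AH),q); env.move_l(tcp(G,q,AH),rate=120,f_stop=12)
    set_gripper(30); info()
    G[2]=hi; env.move_l(tcp(G,q,AH),rate=180)
    w=env.read_state()['width']; print('lift w',w)
    if w<44: return
    env.reach(tcp(H,q2,AH),q2); info()
    shot('wrist','wheld'); shot('top','theld'); shot('scene','sheld')
    env.move_l(tcp(D+[0,0,15],q2,AH),rate=150)
    print('stop',env.move_l(tcp(D-[0,0,4],q2,AH),rate=25,f_stop=6)); info()
def release(head_deg):
    q2=tool(np.radians(head_deg),np.pi/2)
    set_gripper(66); p=env.read_state()['tool_pos']
    p=p-110*np.array([np.cos(np.radians(head_deg)),np.sin(np.radians(head_deg)),0]); env.move_l(p,q2,rate=100)
    env.move_l(p+[0,0,180],q2,rate=200); info()
E
python3 - <<'E'
from can import *
stand((642,6),84.7,84.7,(657,55),0)
s,_=shot('scene','s7'); cv2.imwrite('pics/s7c.png',cv2.resize(s[200:340,230:520],None,fx=2.5,fy=2.5))
E
```

```text
H [ 0.12  0.49  2.28  3.27  1.2  -1.62]
D [ 0.12  1.04  2.18  3.26  1.66 -1.56]
78.0 w 49.6 F [-1.4 -1.3  2.4] gf 29.8 [647.3  61.8 150.3]
lift w 50.062769670579456
82.2 w 49.3 F [ 0.4 -0.2 -0.9] gf 29.8 [594.3  55.2 330.2]
stop True
84.5 w 49.2 F [-0.4 -0.6  3.9] gf 29.8 [594.1  55.  116.2]
```

View pics/s7c.png

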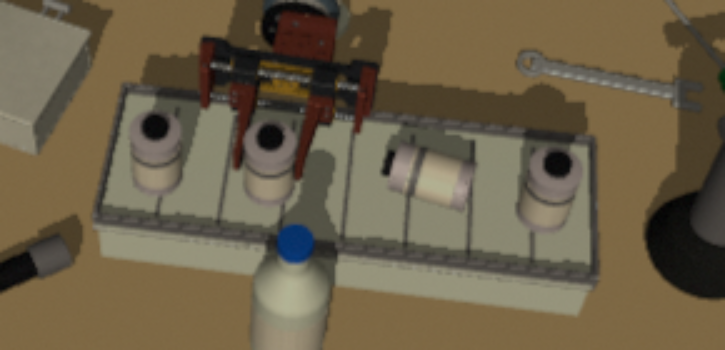

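Can B stands upright in the grip at (268,160), between the right-hand can and tipped can A. I'll release it and check A again.

Run:
```python
from can import *
release(0)
env.reach([560,130,330],down(0)); im,c=shot('wrist','w8'); info()
```

```text
87.4 w 66.0 F [ 0.1  0.5 -0.3] gf 0.0 [483.9  55.  295.5]
90.3 w 65.9 F [ 0.5 -0.2  0.1] gf 0.0 [559.7 130.  329.5]
```

View pics/w8.png

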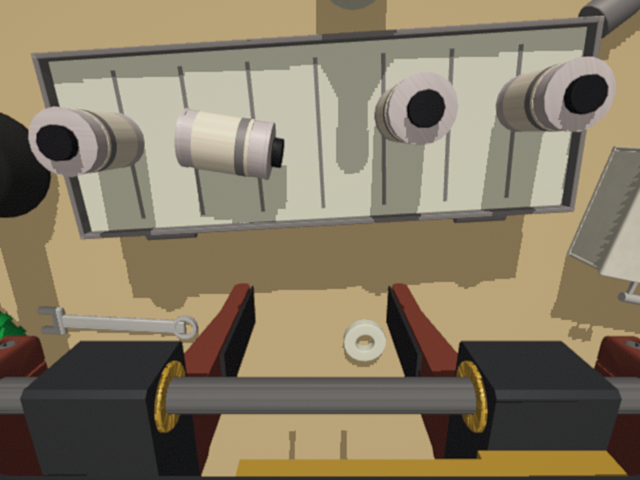

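Can B stands upright at (425,108) and can A is still at (230,145). Standing up A; its yaw is limited by joint 6, so the pads will align it as they close.

Run:
```python
from can import *
stand((636,246),-97,-109,(645,205),15)
s,_=shot('scene','s9'); cv2.imwrite('pics/s9c.png',cv2.resize(s[200:340,230:520],None,fx=2.5,fy=2.5))
```

```text
H [ 0.31  0.5   2.25  3.2   1.17 -1.59]
D [ 0.31  1.04  2.15  3.19  1.62 -1.57]
95.7 w 52.2 F [-1.  -0.1  2.7] gf 27.9 [629.2 190.5 150.4]
lift w 52.29248170775379
99.9 w 51.9 F [-0.2  0.3 -1.7] gf 27.9 [584.4 188.9 330.2]
stop True
102.0 w 52.1 F [ 1.  -2.   2.3] gf 28.4 [584.6 188.3 122.1]
```

View pics/s9c.png

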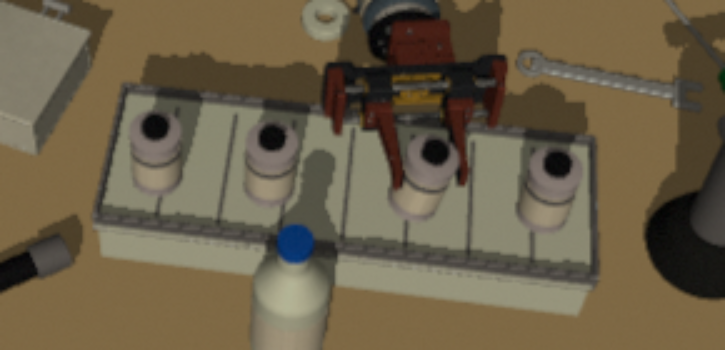

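Can A is held with about 12° of sideways lean, because the pads didn't align it. I'll roll the tool 6° (a full 12° would bring the hand's edge down onto the lip), lower it until it touches, and let it settle on release.

Run:
```python
from can import *
s=env.read_state();p=s['tool_pos'];q=R.from_quat(s['orientation'])
q1=(q*R.from_euler('z',6,degrees=True)).as_quat()
env.move_l(p+[0,0,8],q1,rate=30)
print(env.move_l(p-[0,0,6],q1,rate=20,f_stop=5)); info()
for w in(54,57,62,66): set_gripper(w)
env.hold(.3)
p=env.read_state()['tool_pos'];d=R.from_quat(q1).apply([0,0,1.]);d[2]=0
env.move_l(p-120*d,q1,rate=100); env.move_l(p-120*d+[0,0,180],q1,rate=200); info()
env.reach([430,-300,330],down(0)); s,_=shot('scene','s10'); i=s[150:340,160:520]; cv2.imwrite('pics/s10c.png',cv2.resize(i,None,fx=2.2,fy=2.2))
info()
```

```text
True
103.0 w 51.8 F [ 0.5 -0.5  3.6] gf 27.9 [584.8 188.2 120. ]
106.9 w 66.0 F [-0.9 -0.4  0.6] gf 0.0 [468.4 157.2 299.2]
109.7 w 66.0 F [ 0.3 -0.  -0.2] gf 0.0 [ 430.  -299.5  329.5]
```

View pics/s10c.png

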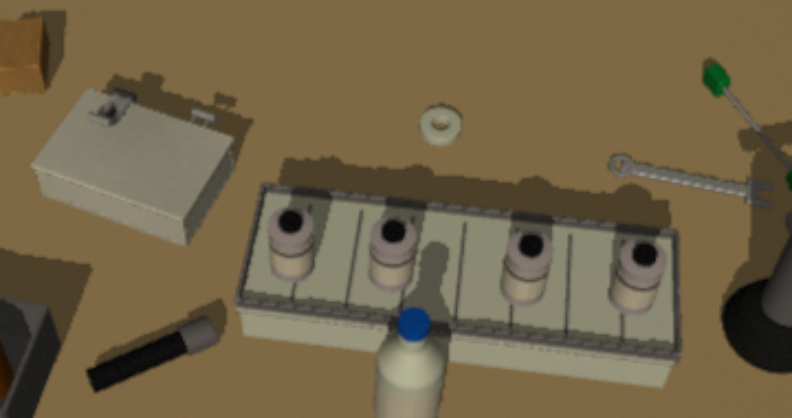

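All four cans stand upright in a row at (291,243), (392,253), (528,267) and (637,277). The tin is shut with the hasp down at (108,110), and the robot is clear of everything.

```bash
python3 -c "
from h import *
print(workorder.sign_off())"
```

```text
the job is handed in; nothing more can be done
None
```

The job is handed in, with no verdict returned: the last picture shows all four cans upright in the row, and the tin shut with its hasp down on the three spindles placed inside.

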